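# Assemble the pellet pressing die

### The job

Put the large pressing die together on the white tile, ready for the hand press: first the base in the ringed middle of the tile with its boss upward as it lies now, next the large anvil on the boss, then the large sleeve down over the anvil until it sits flat on the base, and last the plunger, foot first, down the sleeve's bore until it rests on the anvil. Keep to that order and leave the standing die on the tile. Leave the small sleeve, the small anvil, the sample jar and the mortar where they are.

Things in the scene. Friction and masses are not known exactly. Their poses are not given: they have to be found in the camera images.
- tile: White ceramic tile, 110 x 110 x 8 mm, fixed to the bench, turned by up to 40 degrees; a thin grey ring of 68 mm diameter marks its middle. Origin: centre of the underside, so its top is 8 mm above the origin.
- base: Die base, bare steel, loose: a round flange 58 mm in diameter and 16 mm thick with a round boss 26 mm in diameter standing 8 mm higher in its middle (24 mm in all). About 0.35 kg. Lies boss up; origin: centre of the underside, z up. Can be gripped across the flange.
- anvil: Large anvil, a bare steel disc 28 mm in diameter and 16 mm thick with small chamfers, the same both ways up; about 0.08 kg. Lies flat; origin: centre of the underside, z up. It belongs on top of the base's boss, 24 mm above the base's underside.
- sleeve: Large sleeve, a thick bare steel tube standing on end: 52 mm outside, bore 32 mm right through, 46 mm tall, about 0.46 kg. origin: centre of the underside, z up. Seated, it surrounds the boss and the anvil with 2 to 3 mm of play all round and stands on the flange, 16 mm above the base's underside.
- plunger: Plunger, bare steel, standing on its foot: shaft 27 mm in diameter and 40 mm long, topped by a head 38 mm in diameter and 18 mm thick (58 mm tall in all), about 0.33 kg. origin: centre of the underside, z up. Can be gripped by the head. Seated, its shaft stands in the bore with its foot on the anvil, 40 mm above the base's underside; its head stays above the sleeve.
- small_sleeve: Small sleeve of another die, to be left alone: steel tube on end, 38 mm outside, bore 17 mm, 34 mm tall. origin: centre of the underside, z up. 
- small_anvil: Small anvil of another die, to be left alone: steel disc 15 mm in diameter, 16 mm tall. origin: centre of the underside, z up. 
- jar: Closed sample jar, white with a black cap, 48 mm in diameter, 52 mm tall; to be left alone. origin: centre of the underside, z up. 
- mortar: White ceramic mortar bowl, 76 mm across the rim, 40 mm tall; to be left alone. origin: centre of the underside, z up. 
Things that resemble listed ones, but are neither listed nor needed, are in the scene too. Leave any blue look-alike of the sleeve alone.

How it is judged:
On the way, in this order (a step that is already met when the one before it is completed fails the run):
1. the base lies flat in the middle of the tile (horizontal distance between base and tile below 0.012 m and z of base in the frame of tile between 0.005 and 0.011 m and angle between base's own z axis and vertical below 0.08 rad and linear speed of base below 0.02 m/s), for 0.2 s.
2. the large anvil lies on the base's boss (all of step 1 and horizontal distance between anvil and base below 0.007 m and z of anvil in the frame of base between 0.021 and 0.027 m and angle between anvil's own z axis and vertical below 0.1 rad and linear speed of anvil below 0.02 m/s), for 0.2 s.
3. the large sleeve sits on the base, around the anvil (all of step 2 and horizontal distance between sleeve and base below 0.007 m and z of sleeve in the frame of base between 0.013 and 0.019 m and angle between sleeve's own z axis and vertical below 0.08 rad and linear speed of sleeve below 0.02 m/s), for 0.2 s.
4. the plunger stands in the bore on the anvil (all of step 3 and horizontal distance between plunger and base below 0.007 m and z of plunger in the frame of base between 0.036 and 0.044 m and angle between plunger's own z axis and vertical below 0.12 rad and linear speed of plunger below 0.02 m/s), for 0.2 s.
At the end, for the whole second after the job is handed in: Base flat on the tile, within 12 mm of its centre; anvil on the boss, sleeve on the flange around it, plunger in the bore on the anvil: each upright, within 7 mm of the base's axis and 3 mm (plunger 4 mm) of its seated height; all at rest (all of step 4); the robot touches nothing.
It fails at once if the small sleeve is moved by more than 20 mm (distance of small_sleeve from where it was at the start of the episode above 0.02 m).
It fails at once if the small anvil is moved by more than 20 mm (distance of small_anvil from where it was at the start of the episode above 0.02 m).
It fails at once if the sample jar is moved by more than 20 mm (distance of jar from where it was at the start of the episode above 0.02 m).
It fails at once if the mortar is moved by more than 20 mm (distance of mortar from where it was at the start of the episode above 0.02 m).
It also fails if it takes over 115 s, if anything falls off the work surface, if the arm or the gripper's body presses on something with over 40 N, if the wrist force passes 120 N, or if a joint passes its speed limit or range.

### The arm

A 7-joint arm with a two-finger parallel gripper is mounted at the origin on the work surface. World frame = base frame: x ahead of the robot, y to its left, z up, the work surface at z = 0. Lengths are in m, angles in rad, forces in N, time in s.
With the tool pointing down it reaches from about 0.4 to 0.85 m from the base axis. Payload 10.4 kg.
Tool frame: the origin (TCP) lies midway between the tips of the shut fingers; the grasp point (between the pads) lies behind it (r.hold_point_z is the z of the grasp point in the tool frame, in m); z points along the fingers, y is the line along which they close (so a half turn about z gives the same grasp; the last joint's range is limited). The gripper opens to 85 mm and grips with 20 to 120 N. Pads are 22 mm wide; open, the fingers measure 114 mm over their backs; the gripper's body (76 mm by 85 mm) begins 54 mm behind the grasp point. The pads swing forward as they close: fully open they stand 13 mm farther back than shut.
Start: joints at [1.101, 0.332, -0.065, 1.46, 0.022, 1.35, -0.088], TCP at [0.27, -0.564, 0.231] pointing down, gripper open.
Joint ranges: [-2.6, 2.6], [-0.5, 2.12], [-1.47, 1.34], [0.16, 2.42], [-1.27, 4.41], [0.06, 2.06], [-2.6, 2.6]. Speed limits (rad/s): [2.22, 2.22, 2.79, 2.79, 3.14, 3.14, 3.14].

### API

Orientations are given as a unit quaternion [x, y, z, w].
In Python, from cell import r, optics gives the robot as it stands. The module is installed in compiled form; this text tells all that it offers.
- The arm moves only by the tool servo_tool, never from a script. Its argument "series" is a list of rows, each an object of numbers: "rx", "ry", "rz": the turn, a rotation vector about the world's x, y, z in degrees; "x", "y", "z": the shift along the world's x, y, z in mm; "hand": the finger opening in mm, from 0 to 85.4. A call has 1 to 20 rows; each row shifts and turns the commanded pose from where the row before left it; what a row does not reach is not made up. A row lasts 1/12 s, in which the tool goes at most 41.7 mm and 7.16 degrees, less where a joint would pass 70% of its speed; a pose out of reach is approached as far as the arm can. A call is refused whole if a number of a shift passes 41.7 or a number of a turn 7.16, either way. A call with a gripper value outside its range is refused whole. The fingers move at their own pace and stop on an object; "newtons" is the grip in N (left out, the last holds). Time passes only in rows, so rows that do not move let the fingers close. It gives the time, the measured TCP pose, the force, the opening and the grip force at its end, in the units of the state.
- r.state(): the state, without advancing time (a new reading comes with each control period).
- optics.get_image(name): name is "scene" or "top"; returns a dict with "img" (420x560x3 uint8, red, green, blue), "fov_y" (degrees; the focal length in pixels is half the picture's height over the tangent of half this angle, whatever the lens; pixels are square), "cx", "cy" (the principal point, pixels), "k1" (the pictures are not rectified: a ray, as slopes to the right and down, at radius r is drawn at 1 + k1 r^2 times it, then the intrinsics apply), "eye" and "attitude" of the camera in the world. Camera axes: x right, y down, z forward; pixel columns grow to the right and rows downward; lengths in m; the calibration is good to about 2 mm. A picture is of the moment at which its call begins. There is no depth.
- r.sign_off(): hands the job in; it is judged then, once.
The state is a dict: "t": time; "qpos": joint angles; "dq": joint speeds; "tau": joint torques, N m; "tcp_pos": TCP position; "tcp_rot": TCP orientation; "contact_force": force on the tool from outside, world axes, zero at the start; "ft_torque": the same for the moment, N m; "finger_gap": finger opening in m; "grasp_force": force on a finger pad.
Only numpy, scipy, OpenCV 4.12 (cv2) and the standard library are available. Lean on these libraries where they do the work, as an engineer would, in place of code of your own. Each camera call takes 0.05 s, during which the arm holds its last target. There are 200 camera calls.

## Working session

There is one attempt and no reset: what is moved stays moved. The work goes in short steps, Python scripts to look and compute and a tool call to move; the robot and the scene stay as the last step left them, time stands still between calls to the robot, and variables do not carry over. Pictures are saved under pics/ and viewed, at most 14 in all, crops included, and the job is handed in when it is done.

Besides the shell and the picture viewer there is one more tool, called by a JSON object that holds its "api" and its "payload". servo_tool: Moves the arm, as the interface text tells. Its arguments: {"type":"object","properties":{"series":{"type":"array"},"newtons":{"type":"number"}},"required":["series"]}

```bash
mkdir -p pics; cat > h.py <<'E'
import numpy as np, cv2
from scipy.spatial.transform import Rotation as R
from cell import r, optics
def cam(n):
    d=optics.get_image(n); f=210/np.tan(np.radians(d['fov_y'])/2)
    d['f']=f; d['K']=np.array([[f,0,d['cx']],[0,f,d['cy']],[0,0,1.]]); a=np.array(d['attitude'],float)
    d['R']=R.from_quat(a).as_matrix() if a.size==4 else a.reshape(3,3)
    return d
def w(d,u,v,z):
    p=cv2.undistortPointsIter(np.array([[[u,v]]],float),d['K'],np.array([d['k1'],0,0,0.]),None,None,(3,100,1e-10)) if 0 else None
    x=np.array([(u-d['cx'])/d['f'],(v-d['cy'])/d['f']]); y=x.copy()
    for _ in range(50): y=x/(1+d['k1']*(y@y))
    q=d['R']@np.array([y[0],y[1],1]); e=np.array(d['eye']); return e+q*(z-e[2])/q[2]
def proj(d,P):
    c=d['R'].T@(np.array(P,float)-d['eye']); y=c[:2]/c[2]; y=y*(1+d['k1']*(y@y)); return y*d['f']+[d['cx'],d['cy']]
def save(d,n,box=None,s=1):
    im=d['img'][:,:,::-1]
    if box: im=im[box[1]:box[3],box[0]:box[2]]
    cv2.imwrite('pics/'+n,cv2.resize(im,None,fx=s,fy=s,interpolation=cv2.INTER_CUBIC))
E
python3 - <<'E'
from h import *
for n in('top','scene'):
    d=cam(n); save(d,n+'0.png',None,1.42); print(n,d['eye'],d['attitude'],d['fov_y'],d['cx'],d['cy'],d['k1'])
print(r.state(), r.hold_point_z)
E
```

```text
top [ 0.31628926 -0.00237101  1.22250423] [ 0.7079417  -0.70227339  0.04586939 -0.0593855 ] 48.015998750714886 278.0076609794623 210.14486930514636 -0.10154826897336418
scene [ 0.97500718 -0.67789445  0.88870335] [ 0.88455775  0.27991828 -0.10252259 -0.35873731] 45.61349220042959 285.3422611407679 206.15361865115722 -0.040247360267748146
{'t': 0.1, 'qpos': array([ 1.1014255 ,  0.33276486, -0.06470145,  1.46081529,  0.02159254,
        1.34990668, -0.08849924]), 'dq': array([ 0.00014298, -0.00021417, -0.00104884, -0.00242716,  0.00108961,
        0.00035535,  0.00020177]), 'tau': array([ 1.87872414e-03, -6.26746702e+01,  4.97021154e-02, -3.92429495e+01,
        1.63833308e-02,  6.93199152e-03, -6.33860486e-05]), 'tcp_pos': array([ 0.26989808, -0.56336632,  0.23064293]), 'tcp_rot': array([ 9.75150801e-01,  2.21541317e-01, -1.55251834e-04, -5.79117304e-04]), 'contact_force': array([-0.10725603, -0.3080534 , -0.53025544]), 'ft_torque': array([-0.02248558,  0.01593216,  0.0288911 ]), 'grasp_force': 0.0, 'finger_gap': 0.08512813860713299} -0.0187
```

View pics/top0.png

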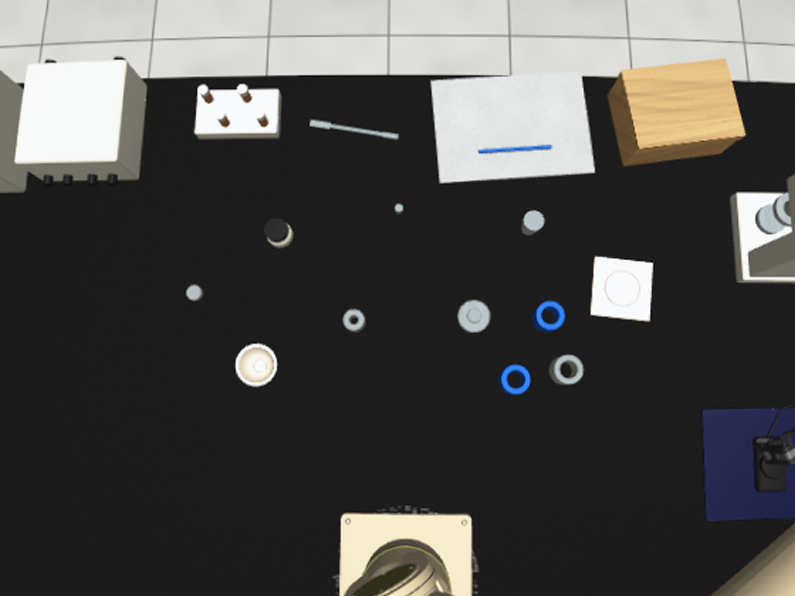

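View pics/scene0.png

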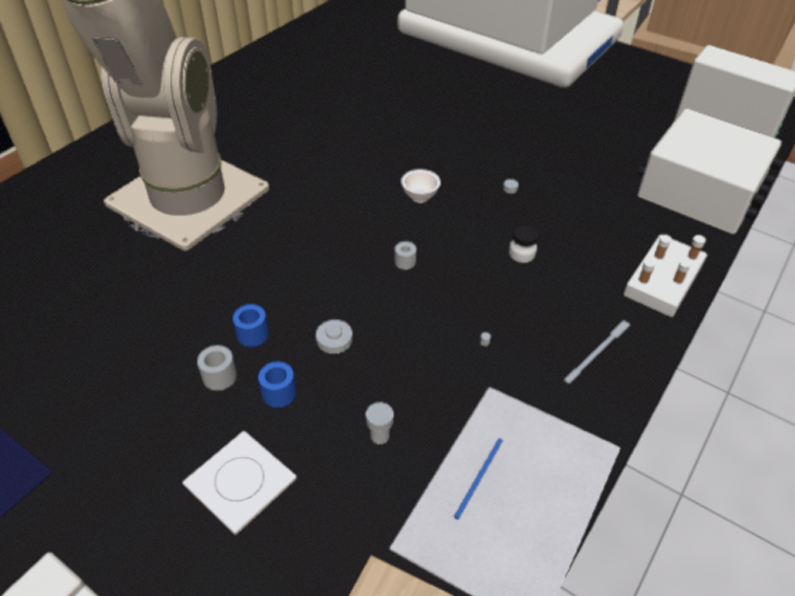

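The top view shows these pixels (1.42× scale):
- base (474,316)
- anvil (194,293)
- grey sleeve (568,370)
- plunger (532,220)
- tile (622,289)
- blue look-alikes (550,315) and (515,380)

The scene view agrees. Next I'll refine these with patches rectified at each known top height.

```bash
cat > loc.py <<'E'
from h import *
def patch(d,c,z,half=.05,s=2600):  # ortho patch at height z; col=+x, row=-y
    n=int(2*half*s); g=(np.arange(n)+.5)/s-half
    X,Y=np.meshgrid(c[0]+g,c[1]-g); P=np.stack([X,Y,0*X+z],-1)-d['eye']
    c_=P@d['R']; y=c_[...,:2]/c_[...,2:]; y=y*(1+d['k1']*(y**2).sum(-1,keepdims=True))*d['f']+[d['cx'],d['cy']]
    return cv2.remap(d['img'][:,:,::-1].copy(),y.astype(np.float32),None,cv2.INTER_CUBIC)
def circ(im,rad,c,half=.05,s=2600,win=.018):  # best radial-gradient circle of known radius
    g=cv2.GaussianBlur(cv2.cvtColor(im,6),(0,0),3).astype(np.float32)
    gx,gy=cv2.Sobel(g,5,1,0),cv2.Sobel(g,5,0,1); t=np.linspace(0,2*np.pi,120,endpoint=False)
    best=(-1,)
    for dx in np.arange(-win,win+1e-9,.0005):
        for dy in np.arange(-win,win+1e-9,.0005):
            u=((dx+half+rad*np.cos(t))*s).astype(int); v=((half-dy-rad*np.sin(t))*s).astype(int)
            if u.min()<0 or v.min()<0 or u.max()>=im.shape[1] or v.max()>=im.shape[0]: continue
            k=np.abs(gx[v,u]*np.cos(t)-gy[v,u]*np.sin(t)); k=np.minimum(k,100).mean()
            if k>best[0]: best=(k,dx,dy)
    cv2.circle(im,(int((best[1]+half)*s),int((half-best[2])*s)),int(rad*s),(0,0,255),1)
    return np.array([c[0]+best[1],c[1]+best[2]]).round(4),round(float(best[0]),1)
E
python3 - <<'E'
from loc import *
T,S=cam('top'),cam('scene')
O={'base':(474,316,.016,.029),'anvil':(194,293,.016,.014),'sleeve':(568,370,.046,.026),'plunger':(533,219,.058,.019),'tile':(622,289,.008,.034)}
rows=[[],[]]
for n,(u,v,z,rad) in O.items():
    c=w(T,u/1.42,v/1.42,z)[:2]; print(n,c.round(3),np.hypot(*c).round(3),end=' ')
    for i,d in enumerate((T,S)):
        im=patch(d,c,z); print(*circ(im,rad,c),end=' '); rows[i].append(cv2.resize(im,(160,160),interpolation=cv2.INTER_AREA))
    print()
cv2.imwrite('pics/m0.png',np.vstack([np.hstack(x) for x in rows]))
for n,u,v,z in(('jar',278,226,.052),('mortar',256,365,.04),('ssl',354,319,.034),('sanv',398,208,.016),('blue1',550,315,.046),('blue2',515,379,.046)): print(n,w(T,u/1.42,v/1.42,z).round(3))
print('tilecorners',[w(T,u/1.42,v/1.42,.008)[:2].round(3) for u,v in((594,257),(653,263),(650,321),(591,315))])
E
```

```text
base [ 0.466 -0.122] 0.482 [ 0.467  -0.1209] 95.3 [ 0.4695 -0.1209] 60.4 
anvil [0.505 0.394] 0.64 [0.507  0.3952] 88.9 [0.511  0.3967] 47.0 
sleeve [ 0.368 -0.284] 0.465 [ 0.3703 -0.2847] 90.4 [ 0.3723 -0.2842] 62.2 
plunger [ 0.637 -0.226] 0.676 [ 0.6358 -0.2265] 95.7 [ 0.6378 -0.226 ] 70.2 
tile [ 0.519 -0.398] 0.654 [ 0.5214 -0.3978] 13.2 [ 0.5239 -0.3973] 18.7 
jar [0.623 0.234 0.052]
mortar [0.372 0.267 0.04 ]
ssl [0.457 0.094 0.034]
sanv [0.668 0.017 0.016]
blue1 [ 0.465 -0.255  0.046]
blue2 [ 0.352 -0.191  0.046]
tilecorners [array([ 0.579, -0.348]), array([ 0.569, -0.459]), array([ 0.46 , -0.448]), array([ 0.47 , -0.338])]
```

View pics/m0.png

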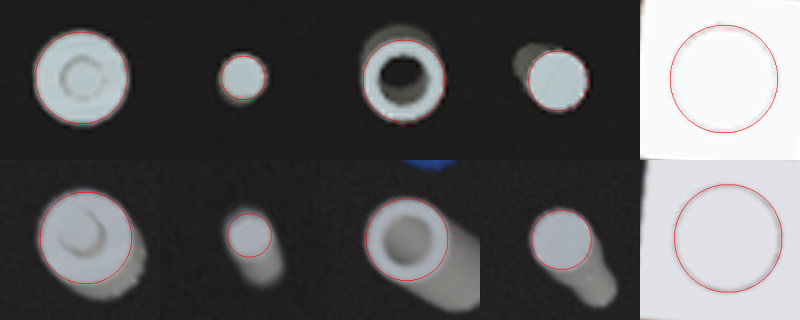

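The red circles match every outline. The scene camera reads about 2.3 mm more in x than the top camera throughout, so I average the two: base (.468,-.121), anvil (.509,.396), sleeve (.3713,-.2845), plunger (.6368,-.226), tile (.5226,-.3975). Now I move over the base.

{"api": "servo_tool", "payload": {"series": [{"x":6,"y":14,"z":-4,"hand":85},{"x":12,"y":28,"z":-8},{"x":12,"y":28,"z":-8},{"x":12,"y":28,"z":-8},{"x":12,"y":28,"z":-8},{"x":12,"y":28,"z":-8},{"x":12,"y":28,"z":-8},{"x":12,"y":28,"z":-8},{"x":12,"y":28,"z":-8},{"x":12,"y":28,"z":-8},{"x":12,"y":28,"z":-8},{"x":12,"y":28,"z":-8},{"x":12,"y":28,"z":-8},{"x":12,"y":28,"z":-8},{"x":12,"y":28,"z":-8},{"x":12,"y":28,"z":-8},{"x":12,"y":8,"z":-6},{},{}], "newtons": 40}}

```text
validation failed for argument at $.se...
```

{"api": "servo_tool", "payload": {"series": [{"x":6,"y":14,"z":-4,"rx":0,"ry":0,"rz":0,"hand":85},{"x":12,"y":28,"z":-8,"rx":0,"ry":0,"rz":0,"hand":85}], "newtons": 40}}

```text
t: 0.37
tcp_pos: [0.2859, -0.524, 0.2193]
tcp_rot: [0.976, 0.219, -0.001, 0.001]
contact_force: [1.2, 0.5, -0.6]
finger_gap: 0.0847
grasp_force: 0.0
```

{"api": "servo_tool", "payload": {"series": [{"x":12,"y":28,"z":-8,"hand":85},{"x":12,"y":28,"z":-8,"hand":85},{"x":12,"y":28,"z":-8,"hand":85},{"x":12,"y":28,"z":-8,"hand":85},{"x":12,"y":28,"z":-8,"hand":85},{"x":12,"y":28,"z":-8,"hand":85},{"x":12,"y":28,"z":-8,"hand":85},{"x":12,"y":28,"z":-8,"hand":85},{"x":12,"y":28,"z":-8,"hand":85},{"x":12,"y":28,"z":-8,"hand":85},{"x":12,"y":28,"z":-8,"hand":85},{"x":12,"y":28,"z":-8,"hand":85},{"x":12,"y":28,"z":-8,"hand":85},{"x":12,"y":28,"z":-8,"hand":85},{"x":12,"y":8,"z":-8,"hand":85},{"x":0,"y":0,"z":0,"hand":85},{"x":0,"y":0,"z":0,"hand":85}]}}

```text
validation failed for argument at $.se...
```

{"api": "servo_tool", "payload": {"series": [{"x":12,"y":28,"z":-8,"rx":0,"ry":0,"rz":0,"hand":85},{"x":12,"y":28,"z":-8,"rx":0,"ry":0,"rz":0,"hand":85},{"x":12,"y":28,"z":-8,"rx":0,"ry":0,"rz":0,"hand":85},{"x":12,"y":28,"z":-8,"rx":0,"ry":0,"rz":0,"hand":85},{"x":12,"y":28,"z":-8,"rx":0,"ry":0,"rz":0,"hand":85},{"x":12,"y":28,"z":-8,"rx":0,"ry":0,"rz":0,"hand":85},{"x":12,"y":28,"z":-8,"rx":0,"ry":0,"rz":0,"hand":85},{"x":12,"y":28,"z":-8,"rx":0,"ry":0,"rz":0,"hand":85},{"x":12,"y":28,"z":-8,"rx":0,"ry":0,"rz":0,"hand":85},{"x":12,"y":28,"z":-8,"rx":0,"ry":0,"rz":0,"hand":85},{"x":12,"y":28,"z":-8,"rx":0,"ry":0,"rz":0,"hand":85},{"x":12,"y":28,"z":-8,"rx":0,"ry":0,"rz":0,"hand":85},{"x":12,"y":28,"z":-8,"rx":0,"ry":0,"rz":0,"hand":85},{"x":12,"y":28,"z":-8,"rx":0,"ry":0,"rz":0,"hand":85},{"x":12,"y":8,"z":-7,"rx":0,"ry":0,"rz":0,"hand":85},{"x":0,"y":0,"z":0,"rx":0,"ry":0,"rz":0,"hand":85},{"x":0,"y":0,"z":0,"rx":0,"ry":0,"rz":0,"hand":85}]}}

```text
t: 1.78
tcp_pos: [0.468, -0.1212, 0.0999]
tcp_rot: [0.975, 0.222, -0.0, -0.0]
contact_force: [-0.3, -0.4, -0.0]
finger_gap: 0.0854
grasp_force: 0.0
```

{"api": "servo_tool", "payload": {"series": [{"x":0,"y":0,"z":-20,"rx":0,"ry":0,"rz":0,"hand":85},{"x":0,"y":0,"z":-25,"rx":0,"ry":0,"rz":0,"hand":85},{"x":0,"y":0,"z":-25,"rx":0,"ry":0,"rz":0,"hand":85},{"x":0,"y":0,"z":-20,"rx":0,"ry":0,"rz":0,"hand":85},{"x":0,"y":0,"z":-8,"rx":0,"ry":0,"rz":0,"hand":85},{"x":0,"y":0,"z":-4,"rx":0,"ry":0,"rz":0,"hand":85},{"x":0,"y":0,"z":0,"rx":0,"ry":0,"rz":0,"hand":70},{"x":0,"y":0,"z":0,"rx":0,"ry":0,"rz":0,"hand":64},{"x":0,"y":0,"z":0,"rx":0,"ry":0,"rz":0,"hand":58},{"x":0,"y":0,"z":0,"rx":0,"ry":0,"rz":0,"hand":40},{"x":0,"y":0,"z":0,"rx":0,"ry":0,"rz":0,"hand":40},{"x":0,"y":0,"z":0,"rx":0,"ry":0,"rz":0,"hand":40}], "newtons": 40}}

```text
t: 2.78
tcp_pos: [0.4688, -0.1218, -0.0001]
tcp_rot: [0.975, 0.222, 0.001, 0.001]
contact_force: [-3.2, 1.0, 9.5]
finger_gap: 0.0551
grasp_force: 40.5
```

```bash
python3 - <<'E'
from loc import *
S=cam('scene'); u,v=proj(S,[.468,-.121,.03]).astype(int); print(u,v)
save(S,'g1.png',(u-90,v-70,u+90,v+60),4); print(r.state())
E
```

```text
233 229
{'t': 2.8333, 'qpos': array([ 0.5354538 ,  0.33277516, -0.41703356,  2.02883632,  0.18401039,
        0.81349082, -1.11203495]), 'dq': array([-0.00050617, -0.001971  , -0.00038561, -0.0008953 , -0.00079659,
       -0.00155505,  0.00039416]), 'tau': array([ 2.27968739e-01, -4.61874604e+01, -3.22495177e+00, -2.80048263e+01,
        3.73152327e-01, -1.21039722e+00,  4.09889210e-02]), 'tcp_pos': array([ 4.68804590e-01, -1.21797271e-01, -9.87480956e-05]), 'tcp_rot': array([9.75151272e-01, 2.21538224e-01, 6.68460763e-04, 6.03355731e-04]), 'contact_force': array([-3.15228651,  1.38298719,  8.76850117]), 'ft_torque': array([ 0.27705623,  0.72383043, -0.01787469]), 'grasp_force': 40.476640462875366, 'finger_gap': 0.05517606149525032}
```

View pics/g1.png

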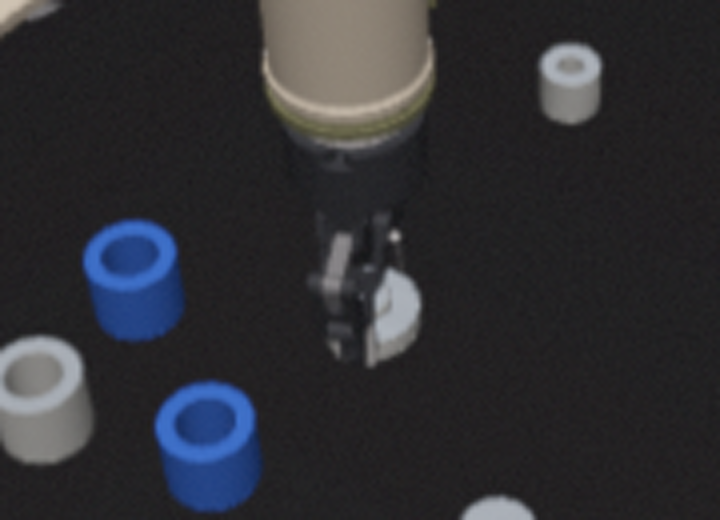

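The crop shows the fingers around the base flange at about (380,315), with nothing else touched. The 55 mm gap is probably the pads flexing at their tips. I'll lift slightly and check.

{"api": "servo_tool", "payload": {"series": [{"x":0,"y":0,"z":2,"rx":0,"ry":0,"rz":0,"hand":40},{"x":0,"y":0,"z":10,"rx":0,"ry":0,"rz":0,"hand":40},{"x":0,"y":0,"z":20,"rx":0,"ry":0,"rz":0,"hand":40},{"x":0,"y":0,"z":20,"rx":0,"ry":0,"rz":0,"hand":40},{"x":0,"y":0,"z":0,"rx":0,"ry":0,"rz":0,"hand":40},{"x":0,"y":0,"z":0,"rx":0,"ry":0,"rz":0,"hand":40}], "newtons": 60}}

```text
t: 3.33
tcp_pos: [0.4688, -0.122, 0.0515]
tcp_rot: [0.975, 0.221, 0.001, 0.001]
contact_force: [-0.2, 0.1, -5.5]
finger_gap: 0.0543
grasp_force: 64.6
```

```bash
python3 - <<'E'
from loc import *
S=cam('scene'); u,v=proj(S,[.468,-.121,.06]).astype(int); print(u,v)
save(S,'g2.png',(u-50,v-50,u+50,v+40),6); print(r.state()['ft_torque'])
E
```

```text
233 221
[-0.00994339  0.08843717  0.03897011]
```

View pics/g2.png

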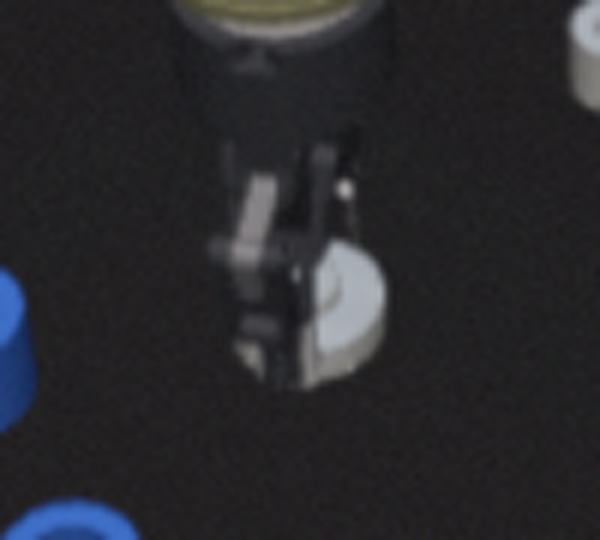

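The base is held and level at (345,310) in the crop. I carry it to the tile.

{"api": "servo_tool", "payload": {"series": [{"x":0,"y":0,"z":20,"rx":0,"ry":0,"rz":0,"hand":40},{"x":0,"y":-6,"z":20,"rx":0,"ry":0,"rz":0,"hand":40},{"x":5,"y":-15,"z":0,"rx":0,"ry":0,"rz":0,"hand":40},{"x":5,"y":-26,"z":0,"rx":0,"ry":0,"rz":0,"hand":40},{"x":5,"y":-26,"z":0,"rx":0,"ry":0,"rz":0,"hand":40},{"x":5,"y":-26,"z":0,"rx":0,"ry":0,"rz":0,"hand":40},{"x":5,"y":-26,"z":0,"rx":0,"ry":0,"rz":0,"hand":40},{"x":5,"y":-26,"z":0,"rx":0,"ry":0,"rz":0,"hand":40},{"x":5,"y":-26,"z":0,"rx":0,"ry":0,"rz":0,"hand":40},{"x":5,"y":-26,"z":0,"rx":0,"ry":0,"rz":0,"hand":40},{"x":5,"y":-26,"z":0,"rx":0,"ry":0,"rz":0,"hand":40},{"x":5,"y":-26,"z":0,"rx":0,"ry":0,"rz":0,"hand":40},{"x":4.5,"y":-15.5,"z":0,"rx":0,"ry":0,"rz":0,"hand":40},{"x":0,"y":-6,"z":0,"rx":0,"ry":0,"rz":0,"hand":40},{"x":0,"y":0,"z":-20,"rx":0,"ry":0,"rz":0,"hand":40},{"x":0,"y":0,"z":-20,"rx":0,"ry":0,"rz":0,"hand":40},{"x":0,"y":0,"z":-20,"rx":0,"ry":0,"rz":0,"hand":40},{"x":0,"y":0,"z":-8,"rx":0,"ry":0,"rz":0,"hand":40},{"x":0,"y":0,"z":-4,"rx":0,"ry":0,"rz":0,"hand":40},{"x":0,"y":0,"z":0,"rx":0,"ry":0,"rz":0,"hand":40}]}}

```text
t: 5.05
tcp_pos: [0.522, -0.3976, 0.0171]
tcp_rot: [0.975, 0.222, -0.001, -0.001]
contact_force: [0.1, -0.4, -3.9]
finger_gap: 0.0546
grasp_force: 65.3
```

Right over the ring. I lower it gently until it touches.

{"api": "servo_tool", "payload": {"series": [{"x":0.5,"y":0,"z":-3,"rx":0,"ry":0,"rz":0,"hand":40},{"x":0,"y":0,"z":-3,"rx":0,"ry":0,"rz":0,"hand":40},{"x":0,"y":0,"z":-2,"rx":0,"ry":0,"rz":0,"hand":40},{"x":0,"y":0,"z":0,"rx":0,"ry":0,"rz":0,"hand":40},{"x":0,"y":0,"z":0,"rx":0,"ry":0,"rz":0,"hand":40}]}}

```text
t: 5.47
tcp_pos: [0.5232, -0.3982, 0.0106]
tcp_rot: [0.975, 0.222, 0.0, 0.0]
contact_force: [0.7, 0.7, -3.7]
finger_gap: 0.0546
grasp_force: 65.3
```

{"api": "servo_tool", "payload": {"series": [{"x":0,"y":0,"z":-1,"rx":0,"ry":0,"rz":0,"hand":40},{"x":0,"y":0,"z":-1,"rx":0,"ry":0,"rz":0,"hand":40},{"x":0,"y":0,"z":0,"rx":0,"ry":0,"rz":0,"hand":40},{"x":0,"y":0,"z":0,"rx":0,"ry":0,"rz":0,"hand":40}]}}

```text
t: 5.8
tcp_pos: [0.5231, -0.3982, 0.0084]
tcp_rot: [0.975, 0.222, 0.0, 0.0]
contact_force: [0.5, -0.6, -2.9]
finger_gap: 0.0545
grasp_force: 65.5
```

{"api": "servo_tool", "payload": {"series": [{"x":0,"y":0,"z":-1,"rx":0,"ry":0,"rz":0,"hand":40},{"x":0,"y":0,"z":0,"rx":0,"ry":0,"rz":0,"hand":40},{"x":0,"y":0,"z":0,"rx":0,"ry":0,"rz":0,"hand":40}]}}

```text
t: 6.05
tcp_pos: [0.5231, -0.3983, 0.0083]
tcp_rot: [0.975, 0.221, 0.0, 0.0]
contact_force: [-3.0, 2.6, 6.2]
finger_gap: 0.0545
grasp_force: 66.2
```

Contact. Now I release, rise and clear the view.

{"api": "servo_tool", "payload": {"series": [{"x":0,"y":0,"z":0.5,"rx":0,"ry":0,"rz":0,"hand":60},{"x":0,"y":0,"z":0,"rx":0,"ry":0,"rz":0,"hand":72},{"x":0,"y":0,"z":0,"rx":0,"ry":0,"rz":0,"hand":85},{"x":0,"y":0,"z":0,"rx":0,"ry":0,"rz":0,"hand":85},{"x":0,"y":0,"z":8,"rx":0,"ry":0,"rz":0,"hand":85},{"x":0,"y":0,"z":20,"rx":0,"ry":0,"rz":0,"hand":85},{"x":0,"y":0,"z":30,"rx":0,"ry":0,"rz":0,"hand":85},{"x":0,"y":0,"z":30,"rx":0,"ry":0,"rz":0,"hand":85},{"x":0,"y":15,"z":25,"rx":0,"ry":0,"rz":0,"hand":85},{"x":0,"y":30,"z":20,"rx":0,"ry":0,"rz":0,"hand":85},{"x":0,"y":38,"z":0,"rx":0,"ry":0,"rz":0,"hand":85},{"x":0,"y":38,"z":0,"rx":0,"ry":0,"rz":0,"hand":85},{"x":0,"y":38,"z":0,"rx":0,"ry":0,"rz":0,"hand":85},{"x":0,"y":38,"z":0,"rx":0,"ry":0,"rz":0,"hand":85},{"x":0,"y":38,"z":0,"rx":0,"ry":0,"rz":0,"hand":85},{"x":0,"y":38,"z":0,"rx":0,"ry":0,"rz":0,"hand":85},{"x":0,"y":38,"z":0,"rx":0,"ry":0,"rz":0,"hand":85},{"x":0,"y":38,"z":0,"rx":0,"ry":0,"rz":0,"hand":85},{"x":0,"y":38,"z":0,"rx":0,"ry":0,"rz":0,"hand":85},{"x":0,"y":38,"z":0,"rx":0,"ry":0,"rz":0,"hand":85}]}}

```text
t: 7.72
tcp_pos: [0.5229, 0.0286, 0.1417]
tcp_rot: [0.975, 0.221, 0.001, 0.0]
contact_force: [1.4, 0.1, 0.1]
finger_gap: 0.0851
grasp_force: 0.0
```

```bash
python3 - <<'E'
from loc import *
row=[]
for n in('top','scene'):
    d=cam(n); c=np.array([.5226,-.3975]); im=patch(d,c,.024); print(n,circ(im,.029,c)); row.append(im)
    im2=patch(d,c,.032); print('boss',circ(im2,.013,c,win=.008)); row.append(im2)
cv2.imwrite('pics/b1.png',cv2.resize(np.hstack(row),(800,200)))
E
```

```text
top (array([ 0.5201, -0.3955]), 50.9)
boss (array([ 0.5201, -0.396 ]), 26.5)
scene (array([ 0.5301, -0.402 ]), 31.4)
boss (array([ 0.5286, -0.401 ]), 16.2)
```

View pics/b1.png

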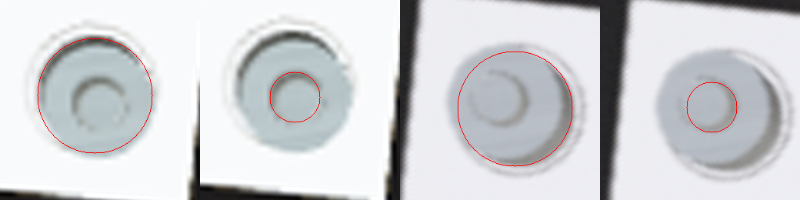

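The red circles locked onto the wall shadow instead of the rim. I'll segment the grey top face instead.

```bash
python3 - <<'E'
from loc import *
row=[]
for n in('top','scene'):
    d=cam(n); c=np.array([.5226,-.3975]); im=patch(d,c,.024); g=cv2.GaussianBlur(cv2.cvtColor(im,6),(0,0),2)
    print(n,g[130,30],g[180,130],g[130,180],g[55:75:5,130])
    lo,hi=(g[180,130]-22,g[180,130]+22); m=cv2.inRange(g,float(lo),float(min(hi,230)))
    m=cv2.morphologyEx(m,cv2.MORPH_OPEN,np.ones((9,9),np.uint8)); k=max(cv2.findContours(m,0,1)[0],key=cv2.contourArea); k=cv2.convexHull(k)
    (x,y),rr=cv2.minEnclosingCircle(k); e=cv2.fitEllipse(k); print(c+[(x/260-.5)*.1,(.5-y/260)*.1],rr/2.6, c+[(e[0][0]/260-.5)*.1,(.5-e[0][1]/260)*.1],np.array(e[1])/5.2)
    cv2.drawContours(im,[k],-1,(0,0,255),1); row.append(im)
cv2.imwrite('pics/b2.png',cv2.resize(np.hstack(row),(800,400)))
E
```

```text
top 245 197 191 [ 98 157 197 194]
[ 0.52085567 -0.39722363] 30.19307650052584 [ 0.52141636 -0.39877061] [27.18602694 29.82021625]
scene 238 189 185 [225 203 190 186]
[ 0.52413846 -0.39903846] 31.7162352341872 [ 0.52456723 -0.39860734] [27.95446249 30.43833513]
```

View pics/b2.png

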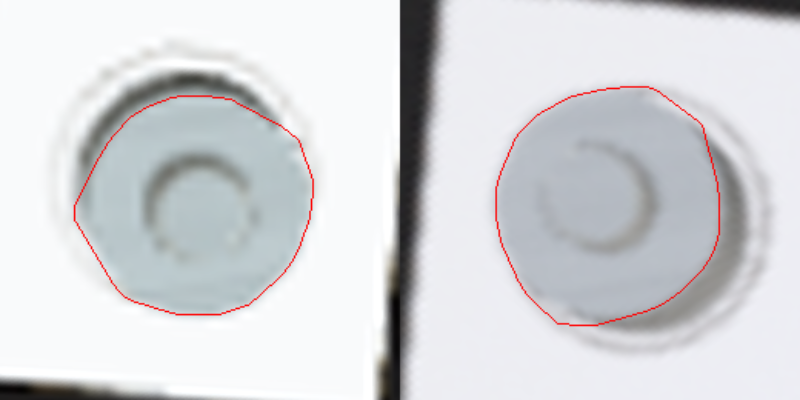

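The flange and boss centres read (.5218,-.3978) from the top camera and (.5248,-.398) from the scene camera. The mean is (.5233,-.398), which matches the TCP at release and is under 1 mm from the tile centre.

For the anvil I'll grip, open, turn 90° and grip again, so it centres both ways.

{"api": "servo_tool", "payload": {"series": [{"x":0,"y":15,"z":0,"rx":0,"ry":0,"rz":0,"hand":60},{"x":-1,"y":32,"z":0,"rx":0,"ry":0,"rz":0,"hand":60},{"x":-1,"y":32,"z":0,"rx":0,"ry":0,"rz":0,"hand":60},{"x":-1,"y":32,"z":0,"rx":0,"ry":0,"rz":0,"hand":60},{"x":-1,"y":32,"z":0,"rx":0,"ry":0,"rz":0,"hand":60},{"x":-1,"y":32,"z":0,"rx":0,"ry":0,"rz":0,"hand":60},{"x":-1,"y":32,"z":0,"rx":0,"ry":0,"rz":0,"hand":60},{"x":-1,"y":32,"z":0,"rx":0,"ry":0,"rz":0,"hand":60},{"x":-1,"y":32,"z":0,"rx":0,"ry":0,"rz":0,"hand":60},{"x":-1,"y":32,"z":0,"rx":0,"ry":0,"rz":0,"hand":60},{"x":-2,"y":32,"z":0,"rx":0,"ry":0,"rz":0,"hand":60},{"x":-2,"y":15,"z":0,"rx":0,"ry":0,"rz":0,"hand":60},{"x":-2,"y":10,"z":0,"rx":0,"ry":0,"rz":0,"hand":60},{"x":0,"y":0,"z":-20,"rx":0,"ry":0,"rz":0,"hand":60},{"x":0,"y":0,"z":-20,"rx":0,"ry":0,"rz":0,"hand":60},{"x":0,"y":0,"z":-20,"rx":0,"ry":0,"rz":0,"hand":60},{"x":0,"y":0,"z":-20,"rx":0,"ry":0,"rz":0,"hand":60},{"x":0,"y":0,"z":0,"rx":0,"ry":0,"rz":0,"hand":60}], "newtons": 20}}

```text
t: 9.42
tcp_pos: [0.5078, 0.3829, 0.0568]
tcp_rot: [0.975, 0.22, -0.003, 0.002]
contact_force: [-0.3, -0.7, -1.1]
finger_gap: 0.0601
grasp_force: 0.0
```

{"api": "servo_tool", "payload": {"series": [{"x":1,"y":13,"z":0,"rx":0,"ry":0,"rz":0,"hand":60},{"x":0,"y":0,"z":-20,"rx":0,"ry":0,"rz":0,"hand":60},{"x":0,"y":0,"z":-15,"rx":0,"ry":0,"rz":0,"hand":60},{"x":0,"y":0,"z":0,"rx":0,"ry":0,"rz":0,"hand":60},{"x":0,"y":0,"z":0,"rx":0,"ry":0,"rz":0,"hand":60}]}}

```text
t: 9.83
tcp_pos: [0.5093, 0.3983, 0.0254]
tcp_rot: [0.975, 0.221, -0.001, 0.001]
contact_force: [-0.2, -1.1, -0.0]
finger_gap: 0.0599
grasp_force: 0.0
```

{"api": "servo_tool", "payload": {"series": [{"x":0,"y":-2,"z":-10,"rx":0,"ry":0,"rz":0,"hand":60},{"x":0,"y":0,"z":-10,"rx":0,"ry":0,"rz":0,"hand":60},{"x":0,"y":0,"z":-1,"rx":0,"ry":0,"rz":0,"hand":45},{"x":0,"y":0,"z":0,"rx":0,"ry":0,"rz":0,"hand":38},{"x":0,"y":0,"z":0,"rx":0,"ry":0,"rz":0,"hand":32},{"x":0,"y":0,"z":0,"rx":0,"ry":0,"rz":0,"hand":28},{"x":0,"y":0,"z":0,"rx":0,"ry":0,"rz":0,"hand":20},{"x":0,"y":0,"z":0,"rx":0,"ry":0,"rz":0,"hand":20},{"x":0,"y":0,"z":0,"rx":0,"ry":0,"rz":0,"hand":20}]}}

```text
t: 10.58
tcp_pos: [0.5093, 0.3981, 0.0053]
tcp_rot: [0.975, 0.222, 0.0, -0.0]
contact_force: [-0.2, -0.1, 1.9]
finger_gap: 0.0267
grasp_force: 19.9
```

Gripped: gap 26.7 for 28 mm, low by the same sort of bias as before. Now I open, turn 90° and re-grip.

{"api": "servo_tool", "payload": {"series": [{"x":0,"y":0,"z":0,"rx":0,"ry":0,"rz":0,"hand":45},{"x":0,"y":0,"z":0,"rx":0,"ry":0,"rz":0,"hand":55},{"x":0,"y":0,"z":0,"rx":0,"ry":0,"rz":0,"hand":55},{"x":0,"y":0,"z":0,"rx":0,"ry":0,"rz":6,"hand":55},{"x":0,"y":0,"z":0,"rx":0,"ry":0,"rz":7,"hand":55},{"x":0,"y":0,"z":0,"rx":0,"ry":0,"rz":7,"hand":55},{"x":0,"y":0,"z":0,"rx":0,"ry":0,"rz":7,"hand":55},{"x":0,"y":0,"z":0,"rx":0,"ry":0,"rz":7,"hand":55},{"x":0,"y":0,"z":0,"rx":0,"ry":0,"rz":7,"hand":55},{"x":0,"y":0,"z":0,"rx":0,"ry":0,"rz":7,"hand":55},{"x":0,"y":0,"z":0,"rx":0,"ry":0,"rz":7,"hand":55},{"x":0,"y":0,"z":0,"rx":0,"ry":0,"rz":7,"hand":55},{"x":0,"y":0,"z":0,"rx":0,"ry":0,"rz":7,"hand":55},{"x":0,"y":0,"z":0,"rx":0,"ry":0,"rz":7,"hand":55},{"x":0,"y":0,"z":0,"rx":0,"ry":0,"rz":7,"hand":55},{"x":0,"y":0,"z":0,"rx":0,"ry":0,"rz":7,"hand":55},{"x":0,"y":0,"z":0,"rx":0,"ry":0,"rz":0,"hand":55},{"x":0,"y":0,"z":0,"rx":0,"ry":0,"rz":0,"hand":55}]}}

```text
t: 12.08
tcp_pos: [0.5091, 0.3977, 0.0046]
tcp_rot: [0.535, 0.845, -0.0, -0.0]
contact_force: [0.1, 0.2, -0.1]
finger_gap: 0.055
grasp_force: 0.0
```

{"api": "servo_tool", "payload": {"series": [{"x":0,"y":0,"z":0,"rx":0,"ry":0,"rz":0,"hand":40},{"x":0,"y":0,"z":0,"rx":0,"ry":0,"rz":0,"hand":34},{"x":0,"y":0,"z":0,"rx":0,"ry":0,"rz":0,"hand":29},{"x":0,"y":0,"z":0,"rx":0,"ry":0,"rz":0,"hand":20},{"x":0,"y":0,"z":0,"rx":0,"ry":0,"rz":0,"hand":20},{"x":0,"y":0,"z":0,"rx":0,"ry":0,"rz":0,"hand":15},{"x":0,"y":0,"z":0,"rx":0,"ry":0,"rz":0,"hand":15}], "newtons": 30}}

```text
t: 12.67
tcp_pos: [0.5092, 0.398, 0.0051]
tcp_rot: [0.533, 0.846, 0.0, 0.0]
contact_force: [-0.5, -1.0, 4.5]
finger_gap: 0.026
grasp_force: 29.7
```

{"api": "servo_tool", "payload": {"series": [{"x":0,"y":0,"z":10,"rx":0,"ry":0,"rz":0,"hand":15},{"x":0,"y":0,"z":25,"rx":0,"ry":0,"rz":0,"hand":15},{"x":0,"y":0,"z":30,"rx":0,"ry":0,"rz":0,"hand":15},{"x":0,"y":0,"z":30,"rx":0,"ry":0,"rz":0,"hand":15},{"x":0,"y":-10,"z":25,"rx":0,"ry":0,"rz":0,"hand":15},{"x":0,"y":-20,"z":15,"rx":0,"ry":0,"rz":0,"hand":15},{"x":1,"y":-30,"z":0,"rx":0,"ry":0,"rz":0,"hand":15},{"x":1,"y":-30,"z":0,"rx":0,"ry":0,"rz":0,"hand":15},{"x":1,"y":-30,"z":0,"rx":0,"ry":0,"rz":0,"hand":15},{"x":1,"y":-30,"z":0,"rx":0,"ry":0,"rz":0,"hand":15},{"x":1,"y":-30,"z":0,"rx":0,"ry":0,"rz":0,"hand":15},{"x":1,"y":-30,"z":0,"rx":0,"ry":0,"rz":0,"hand":15},{"x":1,"y":-30,"z":0,"rx":0,"ry":0,"rz":0,"hand":15},{"x":1,"y":-30,"z":0,"rx":0,"ry":0,"rz":0,"hand":15},{"x":1,"y":-30,"z":0,"rx":0,"ry":0,"rz":0,"hand":15},{"x":1,"y":-30,"z":0,"rx":0,"ry":0,"rz":0,"hand":15},{"x":1,"y":-30,"z":0,"rx":0,"ry":0,"rz":0,"hand":15},{"x":1,"y":-30,"z":0,"rx":0,"ry":0,"rz":0,"hand":15},{"x":1,"y":-30,"z":0,"rx":0,"ry":0,"rz":0,"hand":15},{"x":1,"y":-30,"z":0,"rx":0,"ry":0,"rz":0,"hand":15}]}}

```text
t: 14.33
tcp_pos: [0.5228, -0.0536, 0.1403]
tcp_rot: [0.533, 0.846, -0.0, 0.0]
contact_force: [0.2, 0.8, -1.2]
finger_gap: 0.0263
grasp_force: 29.7
```

{"api": "servo_tool", "payload": {"series": [{"x":0,"y":-30,"z":0,"rx":0,"ry":0,"rz":0,"hand":15},{"x":0,"y":-30,"z":0,"rx":0,"ry":0,"rz":0,"hand":15},{"x":0,"y":-30,"z":0,"rx":0,"ry":0,"rz":0,"hand":15},{"x":0,"y":-30,"z":0,"rx":0,"ry":0,"rz":0,"hand":15},{"x":0,"y":-30,"z":0,"rx":0,"ry":0,"rz":0,"hand":15},{"x":0,"y":-30,"z":0,"rx":0,"ry":0,"rz":0,"hand":15},{"x":0,"y":-30,"z":0,"rx":0,"ry":0,"rz":0,"hand":15},{"x":0,"y":-30,"z":0,"rx":0,"ry":0,"rz":0,"hand":15},{"x":0,"y":-30,"z":0,"rx":0,"ry":0,"rz":0,"hand":15},{"x":0,"y":-30,"z":0,"rx":0,"ry":0,"rz":0,"hand":15},{"x":0,"y":-20,"z":0,"rx":0,"ry":0,"rz":0,"hand":15},{"x":0,"y":-20,"z":0,"rx":0,"ry":0,"rz":0,"hand":15},{"x":0,"y":0,"z":0,"rx":0,"ry":0,"rz":0,"hand":15},{"x":0,"y":0,"z":0,"rx":0,"ry":0,"rz":0,"hand":15}]}}

```text
t: 15.5
tcp_pos: [0.5227, -0.393, 0.1398]
tcp_rot: [0.534, 0.846, 0.0, -0.0]
contact_force: [-0.3, 0.9, -0.6]
finger_gap: 0.026
grasp_force: 29.7
```

{"api": "servo_tool", "payload": {"series": [{"x":0.5,"y":-5,"z":-15,"rx":0,"ry":0,"rz":0,"hand":15},{"x":0,"y":0,"z":-25,"rx":0,"ry":0,"rz":0,"hand":15},{"x":0,"y":0,"z":-25,"rx":0,"ry":0,"rz":0,"hand":15},{"x":0,"y":0,"z":-20,"rx":0,"ry":0,"rz":0,"hand":15},{"x":0,"y":0,"z":-10,"rx":0,"ry":0,"rz":0,"hand":15},{"x":0,"y":0,"z":-4,"rx":0,"ry":0,"rz":0,"hand":15},{"x":0,"y":0,"z":0,"rx":0,"ry":0,"rz":0,"hand":15},{"x":0,"y":0,"z":0,"rx":0,"ry":0,"rz":0,"hand":15}]}}

```text
t: 16.17
tcp_pos: [0.5243, -0.397, 0.0419]
tcp_rot: [0.533, 0.846, 0.0, 0.001]
contact_force: [0.3, 0.6, -0.1]
finger_gap: 0.0267
grasp_force: 29.7
```

{"api": "servo_tool", "payload": {"series": [{"x":-0.8,"y":-1,"z":-2,"rx":0,"ry":0,"rz":0,"hand":15},{"x":0,"y":0,"z":-2,"rx":0,"ry":0,"rz":0,"hand":15},{"x":0,"y":0,"z":-0.5,"rx":0,"ry":0,"rz":0,"hand":15},{"x":0,"y":0,"z":0,"rx":0,"ry":0,"rz":0,"hand":15},{"x":0,"y":0,"z":0,"rx":0,"ry":0,"rz":0,"hand":15}]}}

```text
t: 16.58
tcp_pos: [0.523, -0.3987, 0.0371]
tcp_rot: [0.533, 0.846, -0.0, 0.001]
contact_force: [-1.8, -0.3, 5.7]
finger_gap: 0.0261
grasp_force: 30.2
```

It touches at .0371, exactly as predicted. I release, rise and move over the sleeve, turning −56° so the fingers clear the blue look-alikes.

{"api": "servo_tool", "payload": {"series": [{"x":0,"y":0,"z":0,"rx":0,"ry":0,"rz":0,"hand":35},{"x":0,"y":0,"z":0,"rx":0,"ry":0,"rz":0,"hand":50},{"x":0,"y":0,"z":0,"rx":0,"ry":0,"rz":0,"hand":50},{"x":0,"y":0,"z":10,"rx":0,"ry":0,"rz":0,"hand":50},{"x":0,"y":0,"z":30,"rx":0,"ry":0,"rz":0,"hand":50},{"x":0,"y":0,"z":30,"rx":0,"ry":0,"rz":0,"hand":70},{"x":-9,"y":7,"z":30,"rx":0,"ry":0,"rz":-7,"hand":70},{"x":-18,"y":14,"z":0,"rx":0,"ry":0,"rz":-7,"hand":70},{"x":-18,"y":14,"z":0,"rx":0,"ry":0,"rz":-7,"hand":70},{"x":-18,"y":14,"z":0,"rx":0,"ry":0,"rz":-7,"hand":70},{"x":-18,"y":14,"z":0,"rx":0,"ry":0,"rz":-7,"hand":70},{"x":-18,"y":14,"z":0,"rx":0,"ry":0,"rz":-7,"hand":70},{"x":-18,"y":14,"z":0,"rx":0,"ry":0,"rz":-7,"hand":70},{"x":-18,"y":14,"z":0,"rx":0,"ry":0,"rz":-7,"hand":70},{"x":-17,"y":9,"z":0,"rx":0,"ry":0,"rz":0,"hand":70},{"x":0,"y":0,"z":0,"rx":0,"ry":0,"rz":0,"hand":70},{"x":0,"y":0,"z":0,"rx":0,"ry":0,"rz":0,"hand":70}]}}

```text
t: 18.0
tcp_pos: [0.3704, -0.2842, 0.1371]
tcp_rot: [0.868, 0.497, -0.001, 0.001]
contact_force: [-0.1, -0.9, 0.8]
finger_gap: 0.0703
grasp_force: 0.0
```

```bash
python3 - <<'E'
from loc import *
row=[]; c=np.array([.5232,-.398])
for n in('top','scene'):
    d=cam(n); im=patch(d,c,.048,half=.04); print(n,circ(im,.014,c,half=.04,win=.01)); row.append(im)
cv2.imwrite('pics/a1.png',cv2.resize(np.hstack(row),(800,400)))
E
```

```text
top (array([ 0.5187, -0.3925]), 34.6)
scene (array([ 0.5252, -0.3985]), 25.2)
```

View pics/a1.png

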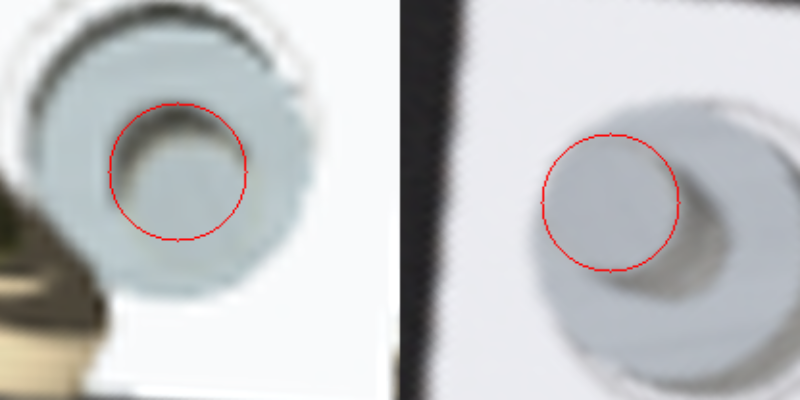

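The anvil lies on the boss, within about 1 mm of (.5235,-.3983). Next the sleeve: I go down and grip it twice, 90° apart.

{"api": "servo_tool", "payload": {"series": [{"x":1,"y":0,"z":-15,"rx":0,"ry":0,"rz":0,"hand":70},{"x":0,"y":0,"z":-25,"rx":0,"ry":0,"rz":0,"hand":70},{"x":0,"y":0,"z":-25,"rx":0,"ry":0,"rz":0,"hand":70},{"x":0,"y":0,"z":-15,"rx":0,"ry":0,"rz":0,"hand":70},{"x":0,"y":0,"z":-15,"rx":0,"ry":0,"rz":0,"hand":70},{"x":0,"y":0,"z":-15,"rx":0,"ry":0,"rz":0,"hand":70},{"x":0,"y":0,"z":-12,"rx":0,"ry":0,"rz":0,"hand":70},{"x":0,"y":0,"z":0,"rx":0,"ry":0,"rz":0,"hand":62},{"x":0,"y":0,"z":0,"rx":0,"ry":0,"rz":0,"hand":57},{"x":0,"y":0,"z":0,"rx":0,"ry":0,"rz":0,"hand":53},{"x":0,"y":0,"z":0,"rx":0,"ry":0,"rz":0,"hand":49},{"x":0,"y":0,"z":0,"rx":0,"ry":0,"rz":0,"hand":45},{"x":0,"y":0,"z":0,"rx":0,"ry":0,"rz":0,"hand":40},{"x":0,"y":0,"z":0,"rx":0,"ry":0,"rz":0,"hand":40}], "newtons": 20}}

```text
t: 19.27
tcp_pos: [0.372, -0.2843, 0.015]
tcp_rot: [0.868, 0.497, 0.0, 0.0]
contact_force: [-2.4, 3.5, 6.7]
finger_gap: 0.0506
grasp_force: 21.9
```

{"api": "servo_tool", "payload": {"series": [{"x":0,"y":0,"z":0,"rx":0,"ry":0,"rz":0,"hand":60},{"x":0,"y":0,"z":0,"rx":0,"ry":0,"rz":0,"hand":69},{"x":0,"y":0,"z":0,"rx":0,"ry":0,"rz":0,"hand":69},{"x":0,"y":0,"z":0,"rx":0,"ry":0,"rz":-6,"hand":69},{"x":0,"y":0,"z":0,"rx":0,"ry":0,"rz":-7,"hand":69},{"x":0,"y":0,"z":0,"rx":0,"ry":0,"rz":-7,"hand":69},{"x":0,"y":0,"z":0,"rx":0,"ry":0,"rz":-7,"hand":69},{"x":0,"y":0,"z":0,"rx":0,"ry":0,"rz":-7,"hand":69},{"x":0,"y":0,"z":0,"rx":0,"ry":0,"rz":-7,"hand":69},{"x":0,"y":0,"z":0,"rx":0,"ry":0,"rz":-7,"hand":69},{"x":0,"y":0,"z":0,"rx":0,"ry":0,"rz":-7,"hand":69},{"x":0,"y":0,"z":0,"rx":0,"ry":0,"rz":-7,"hand":69},{"x":0,"y":0,"z":0,"rx":0,"ry":0,"rz":-7,"hand":69},{"x":0,"y":0,"z":0,"rx":0,"ry":0,"rz":-7,"hand":69},{"x":0,"y":0,"z":0,"rx":0,"ry":0,"rz":-7,"hand":69},{"x":0,"y":0,"z":0,"rx":0,"ry":0,"rz":-7,"hand":69},{"x":0,"y":0,"z":0,"rx":0,"ry":0,"rz":0,"hand":69},{"x":0,"y":0,"z":0,"rx":0,"ry":0,"rz":0,"hand":69}]}}

```text
t: 20.77
tcp_pos: [0.3719, -0.2842, 0.0144]
tcp_rot: [0.966, -0.26, 0.0, 0.0]
contact_force: [0.4, 0.4, -0.4]
finger_gap: 0.0693
grasp_force: 0.0
```

{"api": "servo_tool", "payload": {"series": [{"x":0,"y":0,"z":0,"rx":0,"ry":0,"rz":0,"hand":60},{"x":0,"y":0,"z":0,"rx":0,"ry":0,"rz":0,"hand":55},{"x":0,"y":0,"z":0,"rx":0,"ry":0,"rz":0,"hand":51},{"x":0,"y":0,"z":0,"rx":0,"ry":0,"rz":0,"hand":46},{"x":0,"y":0,"z":0,"rx":0,"ry":0,"rz":0,"hand":40},{"x":0,"y":0,"z":0,"rx":0,"ry":0,"rz":0,"hand":40},{"x":0,"y":0,"z":0,"rx":0,"ry":0,"rz":0,"hand":40},{"x":0,"y":0,"z":0,"rx":0,"ry":0,"rz":0,"hand":40}], "newtons": 50}}

```text
t: 21.43
tcp_pos: [0.3717, -0.2844, 0.0148]
tcp_rot: [0.965, -0.261, -0.0, 0.0]
contact_force: [-2.9, 0.7, 6.9]
finger_gap: 0.0512
grasp_force: 50.6
```

{"api": "servo_tool", "payload": {"series": [{"x":0,"y":0,"z":8,"rx":0,"ry":0,"rz":0,"hand":40},{"x":0,"y":0,"z":20,"rx":0,"ry":0,"rz":0,"hand":40},{"x":0,"y":0,"z":28,"rx":0,"ry":0,"rz":0,"hand":40},{"x":0,"y":0,"z":28,"rx":0,"ry":0,"rz":0,"hand":40},{"x":10,"y":-7,"z":6,"rx":0,"ry":0,"rz":0,"hand":40},{"x":20,"y":-15,"z":0,"rx":0,"ry":0,"rz":0,"hand":40},{"x":20,"y":-15,"z":0,"rx":0,"ry":0,"rz":0,"hand":40},{"x":20,"y":-15,"z":0,"rx":0,"ry":0,"rz":0,"hand":40},{"x":20,"y":-15,"z":0,"rx":0,"ry":0,"rz":0,"hand":40},{"x":20,"y":-15,"z":0,"rx":0,"ry":0,"rz":0,"hand":40},{"x":20,"y":-15,"z":0,"rx":0,"ry":0,"rz":0,"hand":40},{"x":12,"y":-9,"z":0,"rx":0,"ry":0,"rz":0,"hand":40},{"x":9,"y":-7,"z":0,"rx":0,"ry":0,"rz":0,"hand":40},{"x":0,"y":0,"z":0,"rx":0,"ry":0,"rz":0,"hand":40},{"x":0,"y":0,"z":0,"rx":0,"ry":0,"rz":0,"hand":40},{"x":0,"y":0,"z":0,"rx":0,"ry":0,"rz":0,"hand":40}]}}

```text
t: 22.77
tcp_pos: [0.5219, -0.3965, 0.1038]
tcp_rot: [0.965, -0.262, -0.001, -0.0]
contact_force: [-0.5, -0.2, -5.4]
finger_gap: 0.0513
grasp_force: 54.0
```

{"api": "servo_tool", "payload": {"series": [{"x":1.5,"y":-2,"z":-10,"rx":0,"ry":0,"rz":0,"hand":40},{"x":0,"y":0,"z":-12,"rx":0,"ry":0,"rz":0,"hand":40},{"x":0,"y":0,"z":-10,"rx":0,"ry":0,"rz":0,"hand":40},{"x":0,"y":0,"z":-3,"rx":0,"ry":0,"rz":0,"hand":40},{"x":0,"y":0,"z":0,"rx":0,"ry":0,"rz":0,"hand":40},{"x":0,"y":0,"z":0,"rx":0,"ry":0,"rz":0,"hand":40}]}}

```text
t: 23.27
tcp_pos: [0.5241, -0.399, 0.069]
tcp_rot: [0.965, -0.262, -0.0, -0.0]
contact_force: [1.0, 0.0, -6.0]
finger_gap: 0.0512
grasp_force: 54.0
```

{"api": "servo_tool", "payload": {"series": [{"x":-0.6,"y":0.5,"z":-3,"rx":0,"ry":0,"rz":0,"hand":40},{"x":0,"y":0,"z":-3,"rx":0,"ry":0,"rz":0,"hand":40},{"x":0,"y":0,"z":-3,"rx":0,"ry":0,"rz":0,"hand":40},{"x":0,"y":0,"z":-2,"rx":0,"ry":0,"rz":0,"hand":40},{"x":0,"y":0,"z":0,"rx":0,"ry":0,"rz":0,"hand":40}]}}

```text
t: 23.68
tcp_pos: [0.5234, -0.3985, 0.0577]
tcp_rot: [0.965, -0.262, -0.0, -0.0]
contact_force: [0.1, -0.1, -6.3]
finger_gap: 0.0509
grasp_force: 54.0
```

It is over the anvil without touching. I carry on down.

{"api": "servo_tool", "payload": {"series": [{"x":0,"y":0,"z":-3,"rx":0,"ry":0,"rz":0,"hand":40},{"x":0,"y":0,"z":-4,"rx":0,"ry":0,"rz":0,"hand":40},{"x":0,"y":0,"z":-4,"rx":0,"ry":0,"rz":0,"hand":40},{"x":0,"y":0,"z":-4,"rx":0,"ry":0,"rz":0,"hand":40},{"x":0,"y":0,"z":-2,"rx":0,"ry":0,"rz":0,"hand":40},{"x":0,"y":0,"z":0,"rx":0,"ry":0,"rz":0,"hand":40},{"x":0,"y":0,"z":0,"rx":0,"ry":0,"rz":0,"hand":40}]}}

```text
t: 24.27
tcp_pos: [0.5236, -0.3986, 0.0411]
tcp_rot: [0.965, -0.262, -0.0, -0.0]
contact_force: [-0.2, -0.5, -5.6]
finger_gap: 0.051
grasp_force: 54.0
```

{"api": "servo_tool", "payload": {"series": [{"x":0,"y":0,"z":-1,"rx":0,"ry":0,"rz":0,"hand":40},{"x":0,"y":0,"z":-1,"rx":0,"ry":0,"rz":0,"hand":40},{"x":0,"y":0,"z":0,"rx":0,"ry":0,"rz":0,"hand":40},{"x":0,"y":0,"z":0,"rx":0,"ry":0,"rz":0,"hand":40}]}}

```text
t: 24.6
tcp_pos: [0.5237, -0.3987, 0.0394]
tcp_rot: [0.965, -0.262, 0.0, 0.0]
contact_force: [0.1, 0.2, -5.3]
finger_gap: 0.0514
grasp_force: 54.0
```

{"api": "servo_tool", "payload": {"series": [{"x":0,"y":0,"z":-1,"rx":0,"ry":0,"rz":0,"hand":40},{"x":0,"y":0,"z":0,"rx":0,"ry":0,"rz":0,"hand":40},{"x":0,"y":0,"z":0,"rx":0,"ry":0,"rz":0,"hand":40}]}}

```text
t: 24.85
tcp_pos: [0.5238, -0.3988, 0.0389]
tcp_rot: [0.965, -0.262, 0.0, 0.0]
contact_force: [-2.7, 1.9, 1.1]
finger_gap: 0.0513
grasp_force: 54.5
```

Seated at .0389. I release, rise and move over the plunger.

{"api": "servo_tool", "payload": {"series": [{"x":0,"y":0,"z":0,"rx":0,"ry":0,"rz":0,"hand":58},{"x":0,"y":0,"z":0,"rx":0,"ry":0,"rz":0,"hand":68},{"x":0,"y":0,"z":0,"rx":0,"ry":0,"rz":0,"hand":68},{"x":0,"y":0,"z":8,"rx":0,"ry":0,"rz":0,"hand":68},{"x":0,"y":0,"z":25,"rx":0,"ry":0,"rz":0,"hand":68},{"x":0,"y":0,"z":35,"rx":0,"ry":0,"rz":0,"hand":68},{"x":0,"y":0,"z":35,"rx":0,"ry":0,"rz":0,"hand":62},{"x":8,"y":12,"z":10,"rx":0,"ry":0,"rz":0,"hand":62},{"x":16,"y":24,"z":0,"rx":0,"ry":0,"rz":0,"hand":62},{"x":16,"y":24,"z":0,"rx":0,"ry":0,"rz":0,"hand":62},{"x":16,"y":24,"z":0,"rx":0,"ry":0,"rz":0,"hand":62},{"x":16,"y":24,"z":0,"rx":0,"ry":0,"rz":0,"hand":62},{"x":16,"y":24,"z":0,"rx":0,"ry":0,"rz":0,"hand":62},{"x":16,"y":24,"z":0,"rx":0,"ry":0,"rz":0,"hand":62},{"x":9,"y":16,"z":0,"rx":0,"ry":0,"rz":0,"hand":62},{"x":0,"y":0,"z":0,"rx":0,"ry":0,"rz":0,"hand":62},{"x":0,"y":0,"z":0,"rx":0,"ry":0,"rz":0,"hand":62},{"x":0,"y":0,"z":0,"rx":0,"ry":0,"rz":0,"hand":62}]}}

```text
t: 26.35
tcp_pos: [0.6365, -0.2277, 0.1517]
tcp_rot: [0.965, -0.263, 0.0, 0.0]
contact_force: [-0.4, 0.1, -0.2]
finger_gap: 0.0622
grasp_force: 0.0
```

```bash
python3 - <<'E'
from loc import *
row=[]; c=np.array([.5238,-.3988])
for n in('top','scene'):
    d=cam(n); im=patch(d,c,.070,half=.04); row.append(im)
cv2.imwrite('pics/s1.png',cv2.resize(np.hstack(row),(800,400)))
E
```

```text
(no output)
```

View pics/s1.png

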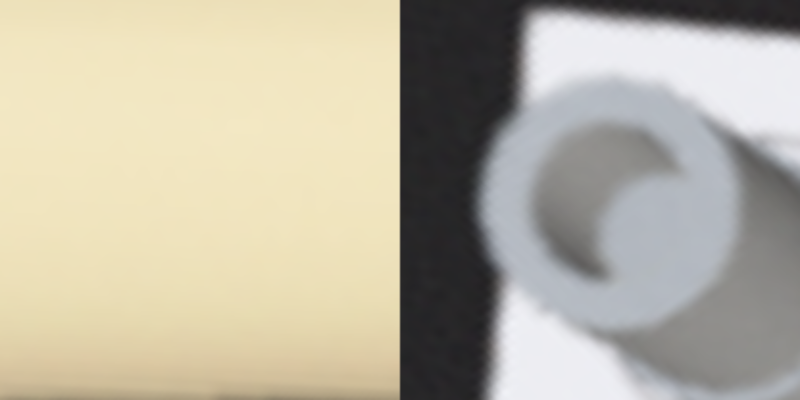

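In the scene view the sleeve rim is centred at (610,203), and the anvil shows in the bore. It stands seated close to (.524,-.399). The arm blocks the top view here. Now the plunger.

{"api": "servo_tool", "payload": {"series": [{"x":0,"y":1.5,"z":-15,"rx":0,"ry":0,"rz":0,"hand":62},{"x":0,"y":0,"z":-25,"rx":0,"ry":0,"rz":0,"hand":62},{"x":0,"y":0,"z":-25,"rx":0,"ry":0,"rz":0,"hand":62},{"x":0,"y":0,"z":-20,"rx":0,"ry":0,"rz":0,"hand":62},{"x":0,"y":0,"z":-20,"rx":0,"ry":0,"rz":0,"hand":62},{"x":0,"y":0,"z":-13,"rx":0,"ry":0,"rz":0,"hand":62},{"x":0,"y":0,"z":0,"rx":0,"ry":0,"rz":0,"hand":54},{"x":0,"y":0,"z":0,"rx":0,"ry":0,"rz":0,"hand":49},{"x":0,"y":0,"z":0,"rx":0,"ry":0,"rz":0,"hand":45},{"x":0,"y":0,"z":0,"rx":0,"ry":0,"rz":0,"hand":42},{"x":0,"y":0,"z":0,"rx":0,"ry":0,"rz":0,"hand":39},{"x":0,"y":0,"z":0,"rx":0,"ry":0,"rz":0,"hand":36},{"x":0,"y":0,"z":0,"rx":0,"ry":0,"rz":0,"hand":33},{"x":0,"y":0,"z":0,"rx":0,"ry":0,"rz":0,"hand":30},{"x":0,"y":0,"z":0,"rx":0,"ry":0,"rz":0,"hand":30}], "newtons": 20}}

```text
t: 27.7
tcp_pos: [0.6374, -0.2257, 0.0347]
tcp_rot: [0.965, -0.262, 0.001, 0.0]
contact_force: [-1.0, -0.9, 6.5]
finger_gap: 0.0362
grasp_force: 19.5
```

{"api": "servo_tool", "payload": {"series": [{"x":0,"y":0,"z":0,"rx":0,"ry":0,"rz":0,"hand":48},{"x":0,"y":0,"z":0,"rx":0,"ry":0,"rz":0,"hand":60},{"x":0,"y":0,"z":0,"rx":0,"ry":0,"rz":0,"hand":60},{"x":0,"y":0,"z":0,"rx":0,"ry":0,"rz":6,"hand":60},{"x":0,"y":0,"z":0,"rx":0,"ry":0,"rz":7,"hand":60},{"x":0,"y":0,"z":0,"rx":0,"ry":0,"rz":7,"hand":60},{"x":0,"y":0,"z":0,"rx":0,"ry":0,"rz":7,"hand":60},{"x":0,"y":0,"z":0,"rx":0,"ry":0,"rz":7,"hand":60},{"x":0,"y":0,"z":0,"rx":0,"ry":0,"rz":7,"hand":60},{"x":0,"y":0,"z":0,"rx":0,"ry":0,"rz":7,"hand":60},{"x":0,"y":0,"z":0,"rx":0,"ry":0,"rz":7,"hand":60},{"x":0,"y":0,"z":0,"rx":0,"ry":0,"rz":7,"hand":60},{"x":0,"y":0,"z":0,"rx":0,"ry":0,"rz":7,"hand":60},{"x":0,"y":0,"z":0,"rx":0,"ry":0,"rz":7,"hand":60},{"x":0,"y":0,"z":0,"rx":0,"ry":0,"rz":7,"hand":60},{"x":0,"y":0,"z":0,"rx":0,"ry":0,"rz":7,"hand":60},{"x":0,"y":0,"z":0,"rx":0,"ry":0,"rz":0,"hand":60},{"x":0,"y":0,"z":0,"rx":0,"ry":0,"rz":0,"hand":60}]}}

```text
t: 29.2
tcp_pos: [0.6365, -0.2251, 0.033]
tcp_rot: [0.869, 0.495, 0.0, -0.0]
contact_force: [0.1, 0.5, -0.5]
finger_gap: 0.0601
grasp_force: 0.0
```

{"api": "servo_tool", "payload": {"series": [{"x":0,"y":0,"z":0,"rx":0,"ry":0,"rz":0,"hand":50},{"x":0,"y":0,"z":0,"rx":0,"ry":0,"rz":0,"hand":45},{"x":0,"y":0,"z":0,"rx":0,"ry":0,"rz":0,"hand":41},{"x":0,"y":0,"z":0,"rx":0,"ry":0,"rz":0,"hand":38},{"x":0,"y":0,"z":0,"rx":0,"ry":0,"rz":0,"hand":35},{"x":0,"y":0,"z":0,"rx":0,"ry":0,"rz":0,"hand":30},{"x":0,"y":0,"z":0,"rx":0,"ry":0,"rz":0,"hand":25},{"x":0,"y":0,"z":0,"rx":0,"ry":0,"rz":0,"hand":25},{"x":0,"y":0,"z":0,"rx":0,"ry":0,"rz":0,"hand":25}], "newtons": 50}}

```text
t: 29.95
tcp_pos: [0.6368, -0.2251, 0.0336]
tcp_rot: [0.868, 0.497, 0.0, 0.0]
contact_force: [0.0, 0.8, 4.1]
finger_gap: 0.0357
grasp_force: 49.5
```

{"api": "servo_tool", "payload": {"series": [{"x":0,"y":0,"z":8,"rx":0,"ry":0,"rz":0,"hand":25},{"x":0,"y":0,"z":20,"rx":0,"ry":0,"rz":0,"hand":25},{"x":0,"y":0,"z":30,"rx":0,"ry":0,"rz":0,"hand":25},{"x":0,"y":0,"z":30,"rx":0,"ry":0,"rz":0,"hand":25},{"x":0,"y":0,"z":20,"rx":0,"ry":0,"rz":0,"hand":25},{"x":-8,"y":-12,"z":7,"rx":0,"ry":0,"rz":0,"hand":25},{"x":-14,"y":-22,"z":0,"rx":0,"ry":0,"rz":0,"hand":25},{"x":-14,"y":-22,"z":0,"rx":0,"ry":0,"rz":0,"hand":25},{"x":-14,"y":-22,"z":0,"rx":0,"ry":0,"rz":0,"hand":25},{"x":-14,"y":-22,"z":0,"rx":0,"ry":0,"rz":0,"hand":25},{"x":-14,"y":-22,"z":0,"rx":0,"ry":0,"rz":0,"hand":25},{"x":-14,"y":-22,"z":0,"rx":0,"ry":0,"rz":0,"hand":25},{"x":-12,"y":-16,"z":0,"rx":0,"ry":0,"rz":0,"hand":25},{"x":-9,"y":-13.5,"z":0,"rx":0,"ry":0,"rz":0,"hand":25},{"x":0,"y":0,"z":0,"rx":0,"ry":0,"rz":0,"hand":25},{"x":0,"y":0,"z":0,"rx":0,"ry":0,"rz":0,"hand":25},{"x":0,"y":0,"z":0,"rx":0,"ry":0,"rz":0,"hand":25}]}}

```text
t: 31.37
tcp_pos: [0.524, -0.3976, 0.1482]
tcp_rot: [0.868, 0.497, 0.0, -0.0]
contact_force: [0.4, 0.5, -3.2]
finger_gap: 0.0354
grasp_force: 50.6
```

```bash
python3 - <<'E'
from loc import *
S=cam('scene'); u,v=proj(S,[.5238,-.3988,.1]).astype(int); print(u,v)
save(S,'p1.png',(u-50,v-50,u+50,v+50),6)
E
```

```text
159 311
```

View pics/p1.png

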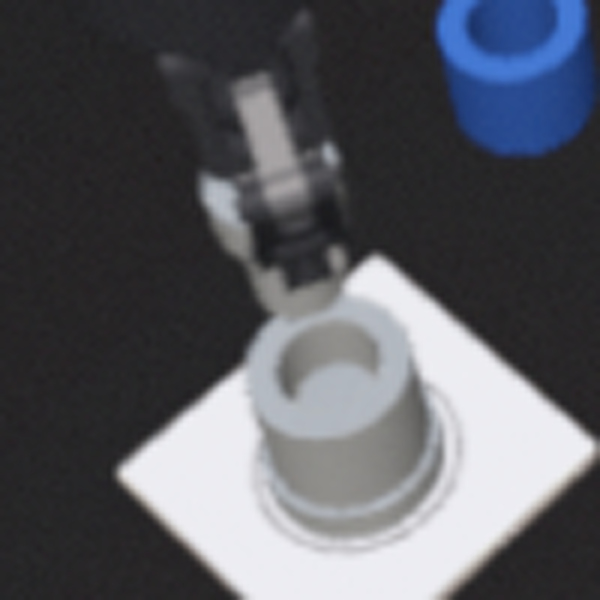

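The sleeve stands flat on the flange with its bore open at (330,365), and the plunger hangs upright above it. I lower it.

{"api": "servo_tool", "payload": {"series": [{"x":0,"y":-1,"z":-10,"rx":0,"ry":0,"rz":0,"hand":25},{"x":0,"y":0,"z":-15,"rx":0,"ry":0,"rz":0,"hand":25},{"x":0,"y":0,"z":-10,"rx":0,"ry":0,"rz":0,"hand":25},{"x":0,"y":0,"z":-4,"rx":0,"ry":0,"rz":0,"hand":25},{"x":0,"y":0,"z":-2,"rx":0,"ry":0,"rz":0,"hand":25},{"x":0,"y":0,"z":0,"rx":0,"ry":0,"rz":0,"hand":25},{"x":0,"y":0,"z":0,"rx":0,"ry":0,"rz":0,"hand":25}]}}

```text
t: 32.0
tcp_pos: [0.5239, -0.3996, 0.1076]
tcp_rot: [0.868, 0.497, 0.0, 0.0]
contact_force: [0.0, -0.0, -3.4]
finger_gap: 0.0354
grasp_force: 50.5
```

{"api": "servo_tool", "payload": {"series": [{"x":0,"y":0,"z":-2,"rx":0,"ry":0,"rz":0,"hand":25},{"x":0,"y":0,"z":-2,"rx":0,"ry":0,"rz":0,"hand":25},{"x":0,"y":0,"z":-2,"rx":0,"ry":0,"rz":0,"hand":25},{"x":0,"y":0,"z":0,"rx":0,"ry":0,"rz":0,"hand":25}]}}

```text
t: 32.33
tcp_pos: [0.5234, -0.3996, 0.1009]
tcp_rot: [0.868, 0.497, -0.0, -0.0]
contact_force: [0.0, 0.2, -2.0]
finger_gap: 0.0356
grasp_force: 50.5
```

The foot is 3 mm into the bore with no contact. I correct by +0.7 mm in y and continue.

{"api": "servo_tool", "payload": {"series": [{"x":0.2,"y":0.7,"z":-3,"rx":0,"ry":0,"rz":0,"hand":25},{"x":0,"y":0,"z":-4,"rx":0,"ry":0,"rz":0,"hand":25},{"x":0,"y":0,"z":-4,"rx":0,"ry":0,"rz":0,"hand":25},{"x":0,"y":0,"z":-3,"rx":0,"ry":0,"rz":0,"hand":25},{"x":0,"y":0,"z":-2,"rx":0,"ry":0,"rz":0,"hand":25},{"x":0,"y":0,"z":0,"rx":0,"ry":0,"rz":0,"hand":25},{"x":0,"y":0,"z":0,"rx":0,"ry":0,"rz":0,"hand":25}]}}

```text
t: 32.92
tcp_pos: [0.5239, -0.3989, 0.0852]
tcp_rot: [0.868, 0.497, 0.0, -0.0]
contact_force: [-0.2, 0.6, -3.3]
finger_gap: 0.0355
grasp_force: 50.5
```

{"api": "servo_tool", "payload": {"series": [{"x":0,"y":0,"z":-1,"rx":0,"ry":0,"rz":0,"hand":25},{"x":0,"y":0,"z":-1,"rx":0,"ry":0,"rz":0,"hand":25},{"x":0,"y":0,"z":0,"rx":0,"ry":0,"rz":0,"hand":25},{"x":0,"y":0,"z":0,"rx":0,"ry":0,"rz":0,"hand":25}]}}

```text
t: 33.25
tcp_pos: [0.5238, -0.399, 0.0833]
tcp_rot: [0.868, 0.497, -0.0, 0.0]
contact_force: [0.3, -0.7, -3.6]
finger_gap: 0.0351
grasp_force: 50.5
```

{"api": "servo_tool", "payload": {"series": [{"x":0,"y":0,"z":-1,"rx":0,"ry":0,"rz":0,"hand":25},{"x":0,"y":0,"z":-1,"rx":0,"ry":0,"rz":0,"hand":25},{"x":0,"y":0,"z":0,"rx":0,"ry":0,"rz":0,"hand":25},{"x":0,"y":0,"z":0,"rx":0,"ry":0,"rz":0,"hand":25}]}}

```text
t: 33.58
tcp_pos: [0.524, -0.399, 0.0817]
tcp_rot: [0.868, 0.497, 0.0, 0.0]
contact_force: [-0.7, 0.4, 1.6]
finger_gap: 0.0356
grasp_force: 50.8
```

Seated at .0817, against .0816 expected. I release and withdraw.

{"api": "servo_tool", "payload": {"series": [{"x":0,"y":0,"z":0,"rx":0,"ry":0,"rz":0,"hand":45},{"x":0,"y":0,"z":0,"rx":0,"ry":0,"rz":0,"hand":60},{"x":0,"y":0,"z":0,"rx":0,"ry":0,"rz":0,"hand":60},{"x":0,"y":0,"z":10,"rx":0,"ry":0,"rz":0,"hand":60},{"x":0,"y":0,"z":30,"rx":0,"ry":0,"rz":0,"hand":60},{"x":0,"y":0,"z":35,"rx":0,"ry":0,"rz":0,"hand":60},{"x":0,"y":20,"z":25,"rx":0,"ry":0,"rz":0,"hand":60},{"x":0,"y":35,"z":0,"rx":0,"ry":0,"rz":0,"hand":60},{"x":0,"y":35,"z":0,"rx":0,"ry":0,"rz":0,"hand":60},{"x":0,"y":35,"z":0,"rx":0,"ry":0,"rz":0,"hand":60},{"x":0,"y":35,"z":0,"rx":0,"ry":0,"rz":0,"hand":60},{"x":0,"y":35,"z":0,"rx":0,"ry":0,"rz":0,"hand":60},{"x":0,"y":0,"z":0,"rx":0,"ry":0,"rz":0,"hand":60},{"x":0,"y":0,"z":0,"rx":0,"ry":0,"rz":0,"hand":60}]}}

```text
t: 34.75
tcp_pos: [0.5244, -0.2018, 0.1826]
tcp_rot: [0.867, 0.499, 0.0, 0.001]
contact_force: [-0.5, -0.5, 0.4]
finger_gap: 0.06
grasp_force: 0.0
```

```bash
python3 - <<'E'
from loc import *
S=cam('scene'); u,v=proj(S,[.5238,-.3988,.06]).astype(int)
save(S,'f1.png',(u-50,v-50,u+50,v+50),6)
E
```

```text
(no output)
```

View pics/f1.png

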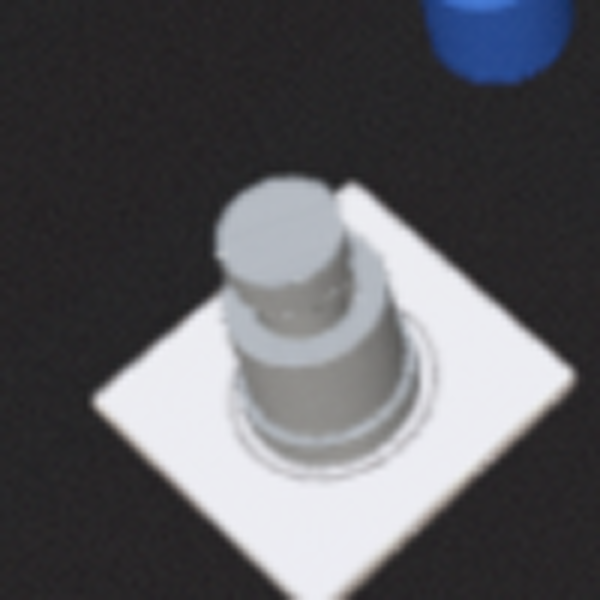

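The die stands complete inside the ring, with the plunger head at (285,232) and the sleeve flat on the flange. I hand it in.

```bash
python3 -c "
from cell import r
print(r.sign_off())"
```

```text
the job is handed in; nothing more can be done
None
```

The large pressing die stands complete on the tile (base, anvil, sleeve, plunger, in that order) and was handed in at about 35 s; the hand-in returned no verdict.

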